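# Third hand: hold a furniture foot against the sprung bracket

### The arm

A 6-joint arm with a two-finger parallel gripper is mounted at the origin on the work surface. World frame = base frame: x ahead of the robot, y to its left, z up, the work surface at z = 0. Lengths are in m, angles in rad, forces in N, time in s.
With the tool pointing down it reaches from about 0.35 to 0.875 m from the base axis. Payload 15.5 kg.
Tool frame: the origin (TCP) lies midway between the tips of the shut fingers; the grasp point (between the pads) lies 19 mm behind it (arm.grip_point_offset is the z of the grasp point in the tool frame, in m); z points along the fingers, y is the line along which they close (so a half turn about z gives the same grasp; the last joint's range is limited). The gripper opens to 85 mm and grips with 20 to 120 N. Pads are 22 mm wide; open, the fingers measure 114 mm over their backs; the gripper's body (76 mm by 85 mm) begins 54 mm behind the grasp point. The pads swing forward as they close: fully open they stand 13 mm farther back than shut.
Start: joints at [1.131, 0.494, 1.345, -0, 1.302, -0.096], TCP at [0.211, 0.588, 0.231] pointing down, gripper open.
Joint ranges: [-2.91, 2.91], [-0.82, 2.16], [0.22, 2.67], [-1.22, 4.37], [0.12, 2.79], [-3.08, 3.08]. Speed limits (rad/s): [1.89, 1.89, 2.57, 3.01, 3.01, 3.01].

### API

Orientations are given as a unit quaternion [x, y, z, w].
In Python, from workcell import arm, jaws, kin, viewer, job, spotter, telemetry gives the robot as it stands. The module is installed in compiled form; this text tells all that it offers. Calls block until the motion is done:
- arm.move_ptp(position, orientation): joint-space move of the TCP to a pose.
- arm.move_l(position, orientation=None, rate=0.15, until_force=None): straight line of the TCP; orientation=None keeps the orientation; rate is the mean speed in m/s. With until_force (N) it stops when the force on the tool has changed by that much, and returns True; else False.
- arm.move_joints(angles): joint-space move.
- jaws.move_gripper(opening, newtons=None): finger opening in m; newtons is the grip in N (None keeps the last); returns when the fingers have stopped.
- arm.wait(seconds).
- kin.inverse_kinematics(position, orientation): joint angles nearest the present ones, or None.
- viewer.camera(name): name is "scene" or "top" or "wrist"; returns a dict with "image" (400x640x3 uint8, red, green, blue), "z_map" (400x640 float32, m along the optical axis (not along the pixel's ray), 0 where there is no reading), "vertical_fov" (degrees; the focal length in pixels is half the picture's height over the tangent of half this angle, whatever the lens; pixels are square), "cx", "cy" (the principal point, pixels), "distortion" ([k1, k2, p1, p2, k3] as OpenCV has them; the pictures are not rectified), "pose" (4x4, takes a point from camera to world coordinates); the wrist camera has in their place "T_tool_cam" (4x4, takes a point from camera to tool coordinates, whose origin is the TCP and whose axes are the flange's). Camera axes: x right, y down, z forward; pixel columns grow to the right and rows downward; lengths in m; the calibration is good to about 2 mm. A picture is of the moment at which its call begins: read the wrist's pose just before it.
A pose or a line that the arm cannot do raises arm.PlanningError and nothing moves.
- job.job_done(): hands the job in; it is judged then, once.
Trained networks look in a picture, given as the dict that the camera call returned (one of the last four; its "shot" number tells which), for a name from the list of things; names that differ only in an ending like _2 or _b are one class to them, and where a whole thing is asked for, a point or a joint stands for the part that bears it (a point fixed in the world has none). Each returns a list of dicts, best first, with "score" (0 to 1); they miss things now and then, are a little off and sometimes report something else, mostly with a low value. They report only what shows in the picture. A call takes as long as a camera call.
- spotter.regions_of(picture, query): "region" (400x640 bool, what is visible of it) and "at" ([column, row] in pixels, amid what is visible of it).
Readings, each from a call of its own:
- telemetry.get_clock(): time.
- telemetry.get_joint_pos(): joint angles.
- telemetry.get_dq(): joint speeds.
- telemetry.get_joint_torque(): joint torques, N m.
- telemetry.get_position(): TCP position.
- telemetry.get_ee_rot(): TCP orientation.
- telemetry.get_wrist_force(): force on the tool from outside, world axes, zero at the start.
- telemetry.get_torque(): the same for the moment, N m.
- telemetry.get_gripper_width(): finger opening in m.
- telemetry.get_finger_force(): force on a finger pad.
Only numpy, scipy, OpenCV 4.12 (cv2) and the standard library are available. Lean on these libraries where they do the work, as an engineer would, in place of code of your own. Each camera call takes 0.05 s, during which the arm holds its last target. There are 200 camera calls.

### The job

Stand the dark wooden furniture foot upright in the slot of the fitting jig, on the slot's floor. Then slide it along the slot flat against the sprung steel plate and keep pushing with a steady force of about 10 newtons, so that the red pointer rests over the green mark, while I fasten it; never drive the plate to its end stop. Finish while still holding the push, do not let go, and leave the other things on the bench where they are.

Things in the scene. Friction and masses are not known exactly. Their poses are not given: they have to be found in the camera images.
- foot: The dark brown wooden furniture foot to be held: 36 x 36 mm square and 110 mm tall, standing upright on the bench, with a steel threaded stud (8 mm thick, 14 mm high) in the middle of its top. 0.08 to 0.15 kg. Origin: centre of its underside; z up, x and y square to its side faces.
- jig: Fitting jig fixed to the bench; grey base 235 x 124 mm, 12 mm thick, spanning x -55 to +180, y -62 to +62 mm. Its x axis is the push direction, along the slot; z up. Origin: on the bench surface, below the middle of the slot. A blue back post stands at x 144 to 160 mm, 58 mm high.
- slot_floor (a point): Middle of the slot's floor, 12 mm above the jig's origin, axes as the jig's. The slot is open above, 44 mm wide (y -22 to +22) between aluminium walls 12 mm thick, x -45 to +85 mm. Near end wall: inner face at x -33 mm. These walls rise 30 mm above the floor. The far end is the sprung plate, face at x +35 mm at rest: 68 mm free for the 36 mm foot.
- green_mark (a point): Middle of the green mark, 14 mm long along the push, on top of a white scale block beside the slot (jig frame: x 65 to 127, y 36 to 58, top at z 40 mm). The red pointer is over the mark at 16 to 30 mm of plate travel.
- plate: Sprung plate at the slot's far end: steel face 40 mm wide, 13 to 55 mm above the bench, on a blue block with a red pointer out to +y. Slides along the jig's +x only. Origin: middle of the face's lower edge, axes as the jig's; at rest at x 35, z 13 mm in the jig's frame. Spring without preload, 0.45 N per mm: 10 N at 22 mm of travel. End stop at 45 mm.
- pale_foot_a: Pale wooden foot, not wanted: 36 x 36 mm square and 110 mm tall, standing upright on the bench, with a steel threaded stud (8 mm thick, 14 mm high) in the middle of its top. 0.08 to 0.15 kg. Origin: centre of its underside; z up, x and y square to its side faces.
- pale_foot_b: Another pale wooden foot, not wanted: 36 x 36 mm square and 110 mm tall, standing upright on the bench, with a steel threaded stud (8 mm thick, 14 mm high) in the middle of its top. 0.08 to 0.15 kg. Origin: centre of its underside; z up, x and y square to its side faces.
- screwdriver: Screwdriver with an orange handle, 200 mm long and 26 mm thick, lying on the bench; to be left alone. Origin: under the middle of its length; x from handle to tip.
- glue: White glue bottle with an orange cap, 54 mm across, 150 mm tall, standing; to be left alone. Origin: centre of its underside.
- jar: Glass jar with a steel lid, 64 mm across, 75 mm tall, standing; to be left alone. Origin: centre of its underside.
- tape_measure: Yellow tape measure, 62 x 34 x 60 mm, to be left alone. Origin: centre of its underside.
- hammer: Hammer with a wooden handle, 260 mm long and 26 mm high, lying on the bench; to be left alone. Origin: under the middle of its length; x from handle to head.

How it is judged:
On the way, in this order (a step that is already met when the one before it is completed fails the run):
1. the dark foot stands upright on the slot's floor, not yet pushed against the plate (z of foot in the frame of jig between 0.009 and 0.016 m and y of foot in the frame of jig between -0.009 and 0.009 m and x of foot in the frame of jig between -0.022 and 0.066 m and angle between foot's own z axis and vertical below 0.07 rad and contact force between foot and plate below 5 N), for 0.1 s.
2. the robot presses the upright foot flat against the plate with 6 to 15 N for a second (z of foot in the frame of jig between 0.009 and 0.016 m and y of foot in the frame of jig between -0.009 and 0.009 m and x of foot in the frame of jig between -0.022 and 0.066 m and angle between foot's own z axis and vertical below 0.07 rad and contact force between foot and plate between 6 and 15 N and contact force between the fingers and foot above 1 N and (angle between the x axis of foot and the x axis of jig, either way round below 0.1 rad or angle between the x axis of foot and the y axis of jig, either way round below 0.1 rad)), for 1 s.
At the end, for the whole second after the job is handed in: The dark foot stands in the slot, upright within 4 degrees, its underside on the slot's floor (within 4 mm), its face square to the plate within 5.7 degrees, at rest, and the fingers are still pushing it against the plate with 6 to 15 N (all of step 2 and linear speed of each of foot, plate below 0.01 m/s); the arm keeps its last pose, push and grip.
It fails at once if the plate was driven to its end stop (over 42 mm of travel) (x of plate in the frame of jig above 0.077 m).
It fails at once if another thing on the bench was moved over 30 mm (distance of any of pale_foot_a, pale_foot_b, screwdriver, glue, jar, tape_measure, hammer from where it was at the start of the episode above 0.03 m).
It fails at once if a pale foot was knocked over (angle between any of pale_foot_a, pale_foot_b's own z axis and vertical above 0.4 rad).
It also fails if it takes over 43 s, if anything falls off the work surface, if the arm or the gripper's body presses on something with over 40 N, if the wrist force passes 120 N, or if a joint passes its speed limit or range.

## Working session

There is one attempt and no reset: what is moved stays moved. The work goes in short steps, each a Python script; the robot and the scene stay as the last script left them, time stands still between calls to the robot, and variables do not carry over. Pictures are saved under pics/ and viewed, at most 10 in all, crops included, and the job is handed in when it is done.

```bash
mkdir -p pics; cat > h.py <<'E'
import numpy as np, cv2
from workcell import arm, jaws, kin, viewer, job, spotter, telemetry
def K(c):
    f=200/np.tan(np.radians(c["vertical_fov"])/2)
    return np.array([[f,0,c["cx"]],[0,f,c["cy"]],[0,0,1.]])
def pts(c,mask,T=None):
    """world points (n,3) of masked pixels with depth"""
    T=c["pose"] if T is None else T
    v,u=np.nonzero(mask&(c["z_map"]>0))
    n=cv2.undistortPoints(np.c_[u,v].astype(float)[:,None],K(c),np.array(c["distortion"],float))[:,0]
    z=c["z_map"][v,u]
    return np.c_[n*z[:,None],z]@np.array(T)[:3,:3].T+np.array(T)[:3,3]
def save(c,name,img=None): cv2.imwrite(f"pics/{name}.png",cv2.cvtColor(c["image"] if img is None else img,cv2.COLOR_RGB2BGR))
E
python3 - <<'E'
from h import *
print(telemetry.get_clock())
for n in("scene","top"):
    c=viewer.camera(n); save(c,n+"0"); print(n,np.round(c["pose"],3).tolist(),c["vertical_fov"],c["distortion"])
    for q in("foot","jig","plate","pale_foot_a","green_mark"):
        for r in spotter.regions_of(c,q)[:3]:
            p=pts(c,r["region"]); 
            if len(p): print(q,round(r["score"],2),np.round(r["at"]),r["region"].sum(),np.round(np.percentile(p,[3,50,97],axis=0),3).tolist())
print(telemetry.get_clock(),telemetry.get_ee_rot())
E
```

```text
0.0
scene [[0.566, 0.643, -0.516, 1.135], [0.824, -0.451, 0.342, -0.459], [-0.013, -0.619, -0.786, 0.957], [0.0, 0.0, 0.0, 1.0]] 48.10293175851254 [-0.10436564  0.          0.          0.          0.        ]
foot 0.61 [426. 167.] 582 [[0.583, 0.213, 0.004], [0.612, 0.224, 0.07], [0.622, 0.246, 0.115]]
jig 0.56 [313. 229.] 3884 [[0.47, -0.19, 0.008], [0.583, -0.123, 0.016], [0.677, -0.048, 0.057]]
plate 0.84 [315. 220.] 494 [[0.541, -0.139, 0.015], [0.577, -0.114, 0.046], [0.661, -0.08, 0.055]]
pale_foot_a 0.71 [380. 140.] 563 [[0.455, 0.167, 0.009], [0.48, 0.175, 0.074], [0.488, 0.203, 0.115]]
pale_foot_a 0.68 [418. 117.] 484 [[0.416, 0.336, 0.002], [0.452, 0.351, 0.069], [0.466, 0.377, 0.115]]
green_mark 0.71 [314. 226.] 4034 [[0.469, -0.192, 0.004], [0.583, -0.123, 0.015], [0.677, -0.046, 0.057]]
green_mark 0.46 [426. 164.] 585 [[0.582, 0.213, 0.008], [0.612, 0.224, 0.073], [0.622, 0.245, 0.115]]
top [[0.01, -0.981, 0.195, 0.362], [-1.0, -0.007, 0.012, -0.077], [-0.011, -0.195, -0.981, 1.115], [0.0, 0.0, 0.0, 1.0]] 56.08443950968763 [-0.085296  0.        0.        0.        0.      ]
foot 0.76 [212. 191.] 316 [[0.581, 0.213, 0.017], [0.597, 0.223, 0.104], [0.616, 0.251, 0.117]]
jig 0.82 [337. 211.] 3149 [[0.456, -0.187, 0.01], [0.56, -0.115, 0.016], [0.668, -0.046, 0.058]]
plate 0.75 [334. 207.] 371 [[0.538, -0.137, 0.012], [0.571, -0.111, 0.049], [0.644, -0.085, 0.057]]
pale_foot_a 0.78 [227. 241.] 304 [[0.449, 0.166, 0.015], [0.465, 0.178, 0.109], [0.486, 0.201, 0.118]]
pale_foot_a 0.68 [168. 251.] 400 [[0.42, 0.337, 0.01], [0.441, 0.352, 0.095], [0.464, 0.375, 0.116]]
green_mark 0.66 [334. 213.] 3175 [[0.459, -0.187, 0.01], [0.56, -0.115, 0.016], [0.671, -0.046, 0.058]]
green_mark 0.52 [226. 241.] 290 [[0.449, 0.166, 0.019], [0.464, 0.179, 0.11], [0.483, 0.201, 0.118]]
0.6 [ 1.71061782e-01  9.85260304e-01 -1.09858025e-05  1.85511682e-06]
```

```bash
python3 - <<'E'
import cv2
a=cv2.imread("pics/scene0.png");b=cv2.imread("pics/top0.png")
cv2.imwrite("pics/s1.png",cv2.resize(a[80:300,200:500],None,fx=2.6,fy=2.6,interpolation=cv2.INTER_CUBIC))
cv2.imwrite("pics/t1.png",cv2.resize(b[120:340,130:430],None,fx=2.6,fy=2.6,interpolation=cv2.INTER_CUBIC))
E
```

```text
(no output)
```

View pics/s1.png

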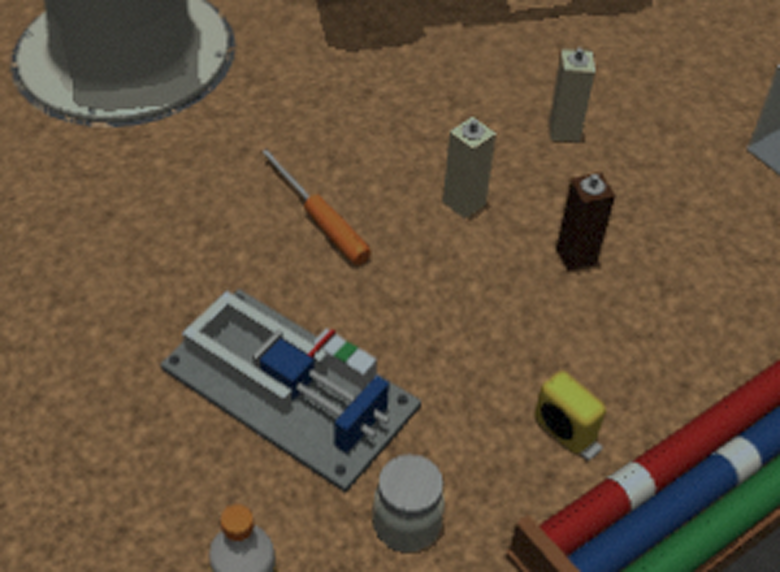

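View pics/t1.png

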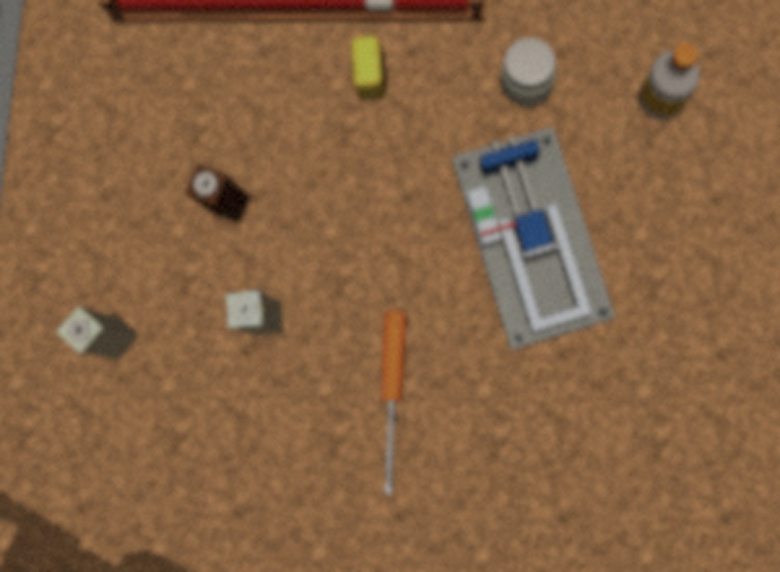

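The views agree. The dark foot's stud is at (205,185) in the top crop. The jig is at about (530,240), with its slot pointing away from the robot at roughly +15° yaw. The pale feet stand well apart from the dark one. Next I'll take closer wrist views.

```bash
cat >> h.py <<'E'
from scipy.spatial.transform import Rotation as R
def q(yaw): return [np.cos(yaw/2),np.sin(yaw/2),0,0]
def wrist():
    p=telemetry.get_position();r=telemetry.get_ee_rot()
    T=np.eye(4);T[:3,:3]=R.from_quat(r).as_matrix();T[:3,3]=p
    c=viewer.camera("wrist");return c,T@np.array(c["T_tool_cam"])
E
python3 - <<'E'
from h import *
import pickle
for nm,xy,qs in(("foot",(0.575,0.225),("foot",)),("jig",(0.53,-0.12),("jig","plate"))):
    arm.move_ptp([*xy,0.33],q(np.radians(15)))
    arm.wait(.2)
    c,T=wrist(); save(c,"w_"+nm)
    pk={"c":c,"T":T,"r":{}}
    for k in qs:
        rs=spotter.regions_of(c,k); pk["r"][k]=rs
        for r in rs[:2]:
            p=pts(c,r["region"],T); print(k,round(r["score"],2),np.round(r["at"]),r["region"].sum(),np.round(np.percentile(p,[1,50,99],axis=0),3).tolist())
            # top face rectangle
            for lo,hi in ((.100,.116),(.035,.048),(.005,.02),(.05,.062)):
                m=p[(p[:,2]>lo)&(p[:,2]<hi)]
                if len(m)>100: print("  ",lo,len(m),np.median(m[:,2]).round(4),cv2.minAreaRect((m[:,:2]*1000).astype(np.float32)))
    pickle.dump(pk,open(nm+".pkl","wb"))
print(telemetry.get_clock(),telemetry.get_position(),telemetry.get_joint_pos())
a,b=cv2.imread("pics/w_foot.png"),cv2.imread("pics/w_jig.png")
E
```

```text
foot 0.87 [316. 147.] 941 [[0.578, 0.213, -0.0], [0.602, 0.235, 0.11], [0.621, 0.256, 0.124]]
   0.1 720 0.11 ((598.5996704101562, 234.27633666992188), (36.12358474731445, 35.9659538269043), 70.25886535644531)
jig 0.86 [321. 127.] 10801 [[0.453, -0.197, 0.01], [0.577, -0.115, 0.013], [0.681, -0.037, 0.058]]
   0.035 2479 0.0411 ((561.39990234375, -106.38084411621094), (220.396728515625, 90.19657897949219), 19.261268615722656)
   0.005 6623 0.0117 ((563.3370361328125, -117.93846893310547), (234.09664916992188, 123.95413208007812), 17.36168670654297)
   0.05 916 0.0565 ((597.022216796875, -107.49557495117188), (125.84574890136719, 66.89595031738281), 17.198814392089844)
plate 0.69 [324. 131.] 1353 [[0.533, -0.14, 0.011], [0.572, -0.111, 0.048], [0.669, -0.068, 0.055]]
   0.035 461 0.0364 ((598.3472290039062, -85.39685821533203), (136.00848388671875, 72.8204574584961), 20.264591217041016)
   0.05 302 0.0507 ((558.9580688476562, -118.17977905273438), (47.74269104003906, 38.161380767822266), 19.427837371826172)
4.4583 [ 0.5301756  -0.11955945  0.32997772] [-3.31697565e-01  2.93215991e-01  1.39644035e+00  2.56263548e-05
  1.45191015e+00  9.76550507e-01]
```

View pics/w_jig.png

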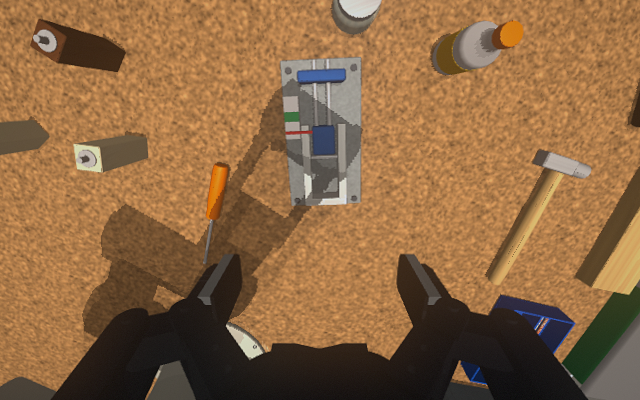

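View pics/w_foot.png

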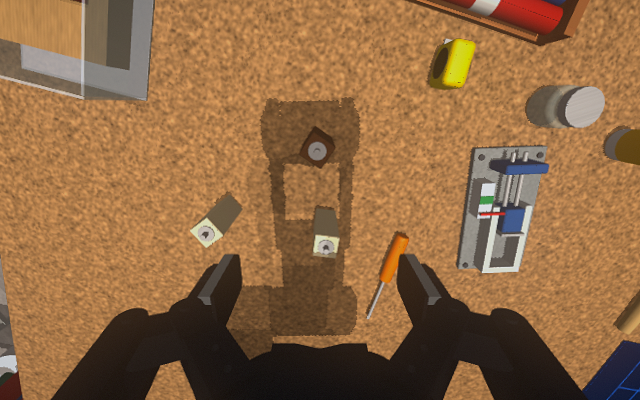

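Both checks hold: the base measures 234×124 mm at z 11.7 mm, and the foot's top is 36×36 mm at z 110 mm. In the wrist view the foot is at (316,147) and the jig slot at (322,165). Now I'll grasp the foot.

```bash
python3 - <<'E'
from h import *
F=np.array([.5986,.2343]); y=np.radians(70.26)
jaws.move_gripper(.075,80)
arm.move_ptp([*F,.20],q(y))
print("hit",arm.move_l([*F,.058],rate=.12,until_force=15))
jaws.move_gripper(.02,100)
print(telemetry.get_gripper_width(),telemetry.get_finger_force(),telemetry.get_position(),telemetry.get_wrist_force())
arm.move_l([*F,.22],rate=.15)
J=np.array([.5036,-.1366]); a=np.radians(17.3); u=np.array([np.cos(a),np.sin(a)])
P=J-.002*u
arm.move_ptp([*P,.22],q(a)); arm.wait(.3)
c,T=wrist(); save(c,"held"); print(telemetry.get_clock(),telemetry.get_gripper_width(),telemetry.get_position(),telemetry.get_wrist_force())
for r in spotter.regions_of(c,"foot")[:2]:
    p=pts(c,r["region"],T); print(r["score"],np.round(r["at"]),np.round(np.percentile(p,[2,50,98],axis=0),3).tolist())
c=viewer.camera("scene"); save(c,"held_s",cv2.resize(c["image"][80:300,200:500],None,fx=2.6,fy=2.6))
E
```

```text
hit False
0.03503920955190379 99.63359355926514 [0.59893448 0.23437477 0.05858596] [-1.08844204  0.38366958  5.55461658]
10.9417 0.03513086851379537 [ 0.50186971 -0.1368461   0.21995766] [ 0.3331006  -0.68160273 -1.45890298]
0.59 [321. 280.] [[0.49, -0.153, 0.175], [0.516, -0.134, 0.269], [0.524, -0.117, 0.284]]
```

View pics/held.png

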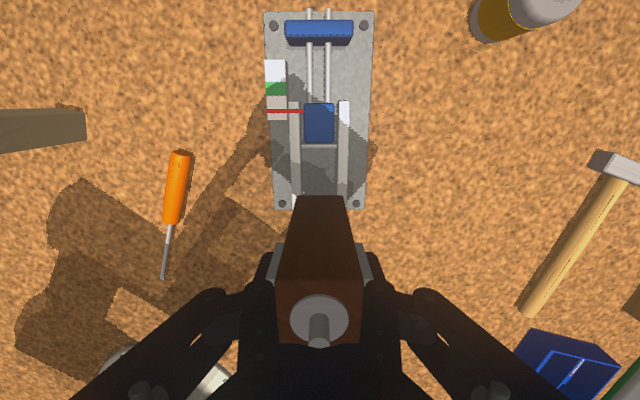

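View pics/held_s.png

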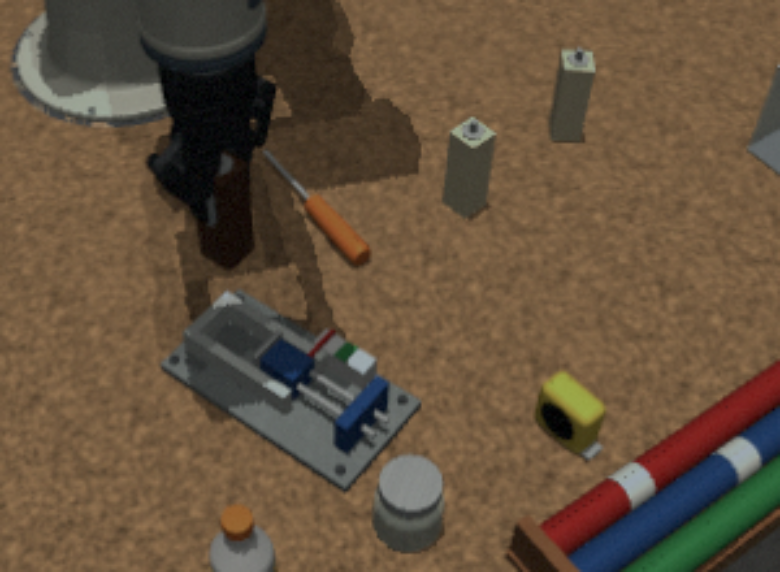

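The foot is held centred and upright: its top is at (320,320) in the wrist view, with the slot straight ahead. I'll check the tilt and the jig yaw numerically from here, then insert it.

```bash
python3 - <<'E'
from h import *
J=np.array([.5036,-.1366]); a=np.radians(17.3); u=np.array([np.cos(a),np.sin(a)]); n=np.array([-u[1],u[0]])
c,T=wrist(); m=np.zeros((400,640),bool); m[205:270,305:335]=True
p=pts(c,m,T); d=p[:,:2]-J; s=d@u; l=d@n
A=np.linalg.lstsq(np.c_[np.ones(len(s)),p[:,2]-.2,l],s,rcond=None)[0]; print("front face x, tilt, yaw",A, "z",p[:,2].min(),p[:,2].max())
m[:]=False; m[195:275,260:380]=True; p=pts(c,m,T); d=p[:,:2]-J; k=(p[:,2]>.17)&(p[:,2]<.20)&(abs(d@u)<.03); print("lateral range",np.percentile((d@n)[k],[1,99]),"lowest z",np.percentile(p[abs(d@u-A[0])<.006][:,2],1))
for r in spotter.regions_of(c,"jig")[:1]:
    p=pts(c,r["region"],T); m=p[(p[:,2]>.005)&(p[:,2]<.02)]; print(r["score"],cv2.minAreaRect((m[:,:2]*1000).astype(np.float32)))
    d=p[:,:2]-J; s=d@u;l=d@n
    w=(p[:,2]>.038)&(p[:,2]<.045)&(s>.0)&(s<.08)&(abs(l)<.036); print("walls", np.percentile(l[w&(l<0)],[2,98]),np.percentile(l[w&(l>0)],[2,98]))
E
```

```text
front face x, tilt, yaw [ 1.57699778e-02  2.34198866e-05 -3.89439910e-03] z 0.18396735573379983 0.2637464163109279
lateral range [-0.01802593  0.01642566] lowest z 0.16713792895012433
0.95 ((563.1470336914062, -118.1225814819336), (234.24432373046875, 124.36507415771484), 17.318761825561523)
walls [-0.03354011 -0.02197188] [0.02214723 0.03364977]
```

```bash
python3 - <<'E'
from h import *
J=np.array([.5036,-.1366]); a=np.radians(17.3); u=np.array([np.cos(a),np.sin(a)])
P=J-.002*u
arm.move_l([*P,.085],rate=.12,until_force=15)
w0=telemetry.get_wrist_force()
print("touch",arm.move_l([*P,.067],rate=.02,until_force=3)); arm.wait(.4)
print(telemetry.get_clock(),telemetry.get_position(),np.array(telemetry.get_wrist_force())-w0)
E
```

```text
touch True
13.5167 [ 0.50166723 -0.13721182  0.07055272] [-0.69974258 -0.61471107 10.15361349]
```

```bash
python3 - <<'E'
from h import *
J=np.array([.5036,-.1366]); a=np.radians(17.3); u=np.array([np.cos(a),np.sin(a)]); n=np.array([-u[1],u[0]])
def rep(): 
    w=np.array(telemetry.get_wrist_force()); d=np.array(telemetry.get_position())[:2]-J
    print(round(telemetry.get_clock(),2),"x,y mm",(d@u*1e3).round(2),(d@n*1e3).round(2),"F u,n,z",(w[:2]@u).round(2),(w[:2]@n).round(2),w[2].round(2),"z",telemetry.get_position()[2])
rep()
z=.0709
for x in(.012,.027,.035,.039):
    arm.move_l([*(J+x*u),z],rate=.03); arm.wait(.3); rep()
c,T=wrist(); save(c,"push",cv2.resize(c["image"][:340,160:480],None,fx=1.75,fy=1.75))
for x0,r0 in((0,0),):
    r=spotter.regions_of(c,"plate")
    for k in r[:1]:
        p=pts(c,k["region"],T); d=p[:,:2]-J; s=d@u; g=(p[:,2]>.045)&(p[:,2]<.06)&(abs(d@n)<.018)&(s<.11); print("plate top x",np.percentile(s[g],[1,50,99]))
for k in spotter.regions_of(c,"foot")[:1]:
    p=pts(c,k["region"],T); d=p[:,:2]-J; s=d@u;g=(abs(s-.056)<.008)&(p[:,2]<.115)&(abs(d@n)<.014); A=np.polyfit(p[g][:,2],s[g],1); print("front face tilt,x@.06",A[0],np.polyval(A,.06),np.percentile(p[g][:,2],[1,99]))
E
```

```text
13.52 x,y mm -2.03 -0.01 F u,n,z -0.6 -0.31 10.56 z 0.07055271835921673
14.44 x,y mm 11.91 -0.0 F u,n,z -0.77 -0.87 -1.55 z 0.07090029823755148
15.39 x,y mm 26.79 0.07 F u,n,z -3.84 0.52 -0.86 z 0.07083981591873884
16.11 x,y mm 34.46 0.11 F u,n,z -7.44 -0.48 2.52 z 0.07085045207291042
16.69 x,y mm 38.19 0.18 F u,n,z -9.12 -0.33 3.85 z 0.07080174457982186
plate top x [0.05628429 0.08034222 0.10330572]
```

View pics/push.png

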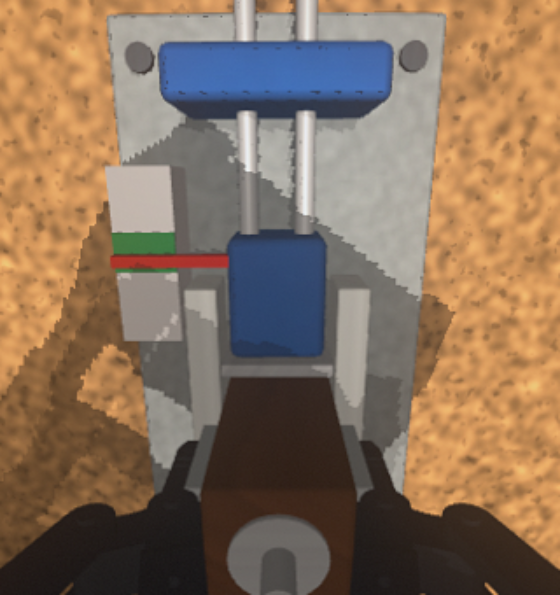

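The pointer at (170,261) lies over the green mark's near half, and the push is about 9 N. I'll nudge it to 10 N, check the tilt, and hold for over a second.

```bash
python3 - <<'E'
from h import *
J=np.array([.5036,-.1366]); a=np.radians(17.3); u=np.array([np.cos(a),np.sin(a)]); n=np.array([-u[1],u[0]])
arm.move_l([*(J+.0415*u),.0709],rate=.02); arm.wait(1.5)
for i in range(2):
    w=np.array(telemetry.get_wrist_force()); d=np.array(telemetry.get_position())[:2]-J; print(telemetry.get_clock(),d@u,w[:2]@u,w[2],telemetry.get_finger_force()); arm.wait(.3)
c,T=wrist(); m=np.zeros((400,640),bool); m[225:272,305:335]=True
p=pts(c,m,T); d=p[:,:2]-J; s=d@u; l=d@n
g=(s>.045)&(s<.07)
print("x@.1,tilt,yaw",np.linalg.lstsq(np.c_[np.ones(g.sum()),p[g,2]-.1,l[g]],s[g],rcond=None)[0],p[g,2].min(),p[g,2].max(),g.sum())
m[:]=False; m[283:292,300:340]=True; print("top z",np.median(pts(c,m,T)[:,2]))
E
```

```text
18.6167 0.04055004154028583 -10.403226943515438 3.650589537225198 99.84649300575256
18.9167 0.040535937220258174 -9.803991646074792 4.220680964576005 99.84645366668701
x@.1,tilt,yaw [ 0.05823654  0.00569488 -0.00057015] 0.06759727403721302 0.1158161385574095 1400
top z 0.12173214126187386
```

```bash
python3 -c "
from h import *
print(job.job_done())"
```

```text
the job is handed in; nothing more can be done
None
```

I handed the job in with the dark foot upright in the slot (about 0.3° tilt, standing on the floor), still gripped and pushing the plate with about 10 N; at 9 N, the last picture, the red pointer was over the green mark, and the arm touched nothing else on the bench.

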